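Build the slat tower and hold the shelf board out at the mark

ROBOT

A 7-joint arm with a two-finger parallel gripper is mounted at the origin on a cart in front of the work surface, level with it; the furniture and walls round the work are solid. World frame = base frame: x ahead of the robot, y to its left, z up, the work surface at z = 0. Lengths are in m, angles in rad, forces in N, time in s.
With the tool pointing down it reaches from about 0.4 to 0.875 m from the base axis. Payload 4.4 kg.
Tool frame: the origin (TCP) lies at the very end of the fingers, on their centre line; the grasp point (between the pads) lies 19 mm behind it (robot.grasp_offset is the distance from the TCP to the grasp point, in m); z points along the fingers, x is the direction in which the jaws open and shut, and the axes are right-handed (so a half turn about z gives the same grasp; the last joint's range is limited). The gripper opens to 85 mm and grips with 20 to 120 N. Pads are 22 mm wide; open, the fingers measure 114 mm over their backs; the gripper's body (76 mm by 85 mm) begins 54 mm behind the grasp point. The pads swing forward as they close: fully open they stand 13 mm farther back than shut.
Start: joints at [1.173, 0.628, 0.038, 1.517, -0.027, 0.996, -0.02], TCP at [0.212, -0.615, 0.231] pointing down, gripper open.
Joint ranges: [-3.06, 3.06], [-0.37, 2.12], [-1.25, 1.32], [0.18, 2.47], [-1.1, 4.24], [0.23, 1.98], [-2.94, 2.94]. Speed limits (rad/s): [2.57, 2.57, 3.14, 3.14, 3.14, 3.14, 3.14].

INTERFACE

Orientations are given as a unit quaternion [w, x, y, z].
In Python, from rig import robot, eyes gives the robot as it stands. Calls block until the motion is done:
- robot.move_to(position, orientation): joint-space move of the TCP to a pose.
- robot.move_l(position, rot=None, velocity=0.15): straight line of the TCP; rot=None keeps the orientation; velocity is the mean speed in m/s.
- robot.set_joints(angles): joint-space move.
- robot.grip(opening): opening from 0.0 (shut) to 1.0 (fully open); the grip force is fixed at half the most; returns when the fingers have stopped.
- robot.pause(seconds).
- robot.solve_ik(position, orientation): joint angles nearest the present ones, or None.
- robot.state(): the state.
- eyes.grab_frame(name): name is "side" or "top"; returns the picture (400x640x3 uint8, blue, green, red); there is no depth.
- eyes.camera_info(name): a dict with "fx", "fy", "cx", "cy" (pixels), "world_to_cam" (4x4, takes a point from world to camera coordinates). Camera axes: x right, y up, looking along -z (the intrinsics and any distortion apply to the point x, -y, -z); pixel columns grow to the right and rows downward; lengths in m; the calibration is good to about 2 mm. A picture is of the moment at which its call begins. camera_info takes no time and is no camera call.
A pose or a line that the arm cannot do raises robot.IKError and nothing moves.
- robot.sign_off(): hands the job in, once; it reports no verdict.
The state is a dict: "clock": time; "joint_pos": joint angles; "joint_velocities": joint speeds; "joint_efforts": joint torques, N m; "position": TCP position; "orientation": TCP orientation; "force": force on the tool from outside, world axes, zero at the start; "torque": the same for the moment, N m; "finger_gap": opening from 0.0 (shut) to 1.0 (fully open).
Only numpy, scipy, OpenCV 4.12 (cv2) and the standard library are available. Lean on these libraries where they do the work, as an engineer would, in place of code of your own. Each camera call takes 0.05 s, during which the arm holds its last target.

TASK

Build the shelf support on the screwed-down rails: lay the two wooden slats crosswise over both rails, one between each set of pins, then lay the blue board centred across the two slats with its grip-free yellow edge on the red pointer's side, and let go of it. Take the board by the black grip at its other end and slide it outward along the slats until the yellow edge is level with the tip of the red pointer; more than half of it then hangs out, so finish while still holding that end grip, with the board flat on the slats and not tipping. Do not touch the pointer stand, and leave everything else on the bench where it is.

Things in the scene. Friction and masses are not known exactly. Their poses are not given: they have to be found in the camera images.
- rails: Fixed aluminium foundation; origin: centre of underside, z up, +y = outward, the way the board is slid. Two rails along y at x = -55 and +55 mm, 24 wide, 170 long, top 40 mm high. On each, pins 8 mm thick, 10 tall at y = -62, -18, 18, 62 mm leave two seats for slats, centred at y = -40 and +40 mm, 36 mm wide. A seated slat lies along x over both rails. Low tie bars (8 mm) at y = -78 and +78.
- slat_a_mid (a point): Centre (half-way up) of a loose wooden slat 170 x 28 x 30 mm (length along its x, width along y, 30 mm tall), 90 g, lying flat on the worktop at the robot's right.
- slat_b_mid (a point): Centre of the second, identical slat; either slat may go in either seat.
- slat_a: The slat of slat_a_mid; origin at the centre of its underside, x along its length.
- slat_b: The slat of slat_b_mid; origin at the centre of its underside, x along its length.
- board: Loose blue board 120 x 320 x 12 mm, long along its y, about 0.42 kg (varies by a quarter), weight centred within 4 mm of mid-length; origin at the centre of its underside. Outer edge (+y) has a yellow stripe and no grip. Two black grips stand on it, each 20 mm wide (x), 50 long (y), 36 tall. Starts flat on the worktop at the left; on the slats its underside is 70 mm high.
- mid_grip (a point): Centre of the black grip in the middle of the board (for lifting it level), 30 mm above the board's underside; axes as the board's.
- end_grip (a point): Centre of the black grip near the board's inner end, 125 mm from the board's middle towards -y, 30 mm above its underside; axes as the board's. To be held at the end.
- outer_edge (a point): Middle of the board's outer edge (the end face at y = +160 mm), half-way through its thickness.
- pointer: Fixed pointer stand: dark round foot 48 mm across, steel rod 8 mm thick, 113 mm tall; origin at the centre of its underside. Axes parallel to those of the rails. It stands beside the board's path, on the side away from the robot, 125 mm from the rails' middle line.
- pointer_tip (a point): Tip of the red pointer, 76 mm above the worktop (the board's height when on the slats) and 85 mm from the rails' middle line, so 25 mm clear of the board's side. The yellow edge must come level with it, measured along the rails' y.
- bench_timer: Bystander: white upright timer 37 x 68 x 64 mm; origin at the centre of its underside. Leave it alone.
- red_stapler: Bystander: red stapler 32 x 131 x 44 mm; origin at the centre of its underside. Leave it alone.
- petri_dish: Bystander: clear flat round dish 61 mm across, 15 mm tall; origin at the centre of its underside. Leave it alone.

How it is judged:
By the outcome, as a careful person would: the job done as asked, in the order asked, and still so for the second after the job is handed in, while the arm keeps its last pose, push and grip.
It also fails if it takes over 72 s, if anything falls off the work surface, if the arm or the gripper's body presses on something with over 40 N, if the wrist force passes 120 N, or if a joint passes its speed limit or range.

## Working session

There is one attempt and no reset: what is moved stays moved. The work goes in short steps, each a Python script; the robot and the scene stay as the last script left them, time stands still between calls to the robot, and variables do not carry over. Pictures are saved under pics/ and viewed, and the job is handed in when it is done.

```bash
mkdir -p pics; ls
python3 - <<'E'
from rig import robot, eyes
import cv2
for n in ("side","top"):
    im=eyes.grab_frame(n); cv2.imwrite(f"pics/{n}0.png",im)
    c=eyes.camera_info(n); print(n,c)
s=robot.state(); print(s["clock"],s["position"],s["orientation"],s["finger_gap"],robot.grasp_offset)
E
```

```text
pics
side {'fx': 513.5549967025512, 'fy': 513.5549967025512, 'cx': 327.3923839691663, 'cy': 206.7090556200741, 'world_to_cam': array([[-0.82380789, -0.56686455, -0.00226672,  0.51582605],
       [ 0.26203359, -0.38434559,  0.88522136, -0.19696559],
       [-0.50267182,  0.72865839,  0.46516449, -1.33541825],
       [ 0.        ,  0.        ,  0.        ,  1.        ]])}
top {'fx': 515.1880179586179, 'fy': 515.1880179586179, 'cx': 312.6598261294622, 'cy': 192.4191313291762, 'world_to_cam': array([[-4.28765275e-02, -9.99080251e-01,  5.06065526e-04,
         7.24351293e-02],
       [ 9.78708803e-01, -4.19004884e-02,  2.00931399e-01,
        -5.91473120e-01],
       [-2.00725389e-01,  9.11053145e-03,  9.79605184e-01,
        -1.50330409e+00],
       [ 0.00000000e+00,  0.00000000e+00,  0.00000000e+00,
         1.00000000e+00]])}
0.1 [ 0.21159994 -0.61401741  0.23051717] [-4.80598792e-04  8.14170378e-01 -5.80625443e-01 -6.77993566e-04] 1.0008484844542302 0.0187
```

View pics/top0.png

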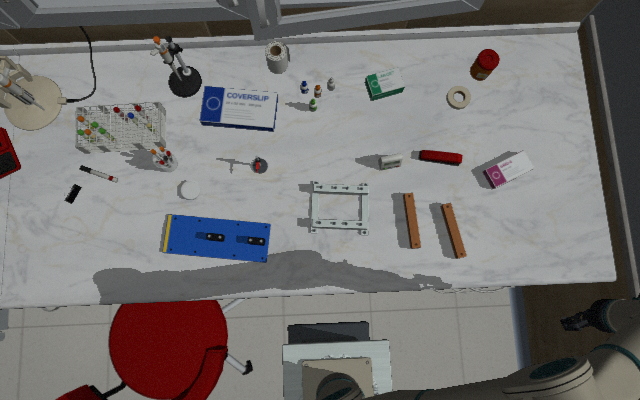

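View pics/side0.png

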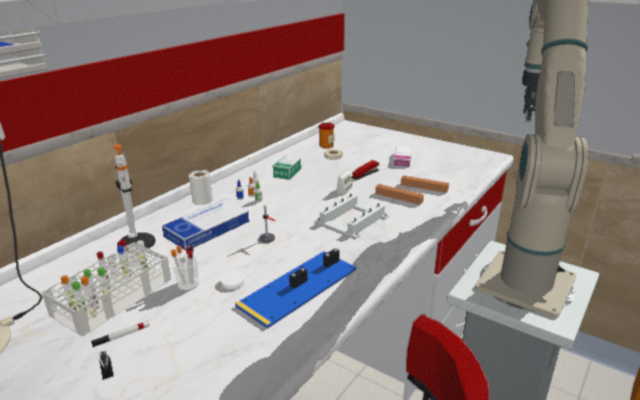

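```bash
cat > h.py <<'E'
import numpy as np, cv2
from rig import robot, eyes
def cam(n):
    c=eyes.camera_info(n); W=c["world_to_cam"]; R=W[:3,:3]; t=W[:3,3]
    return c,R,t,-R.T@t
def ray(n,uv):
    c,R,t,o=cam(n); u,v=uv
    d=R.T@np.array([(u-c["cx"])/c["fx"],-(v-c["cy"])/c["fy"],-1.0]); return o,d/np.linalg.norm(d)
def plane(n,uv,z):
    o,d=ray(n,uv); return o+d*(z-o[2])/d[2]
def proj(n,p):
    c,R,t,o=cam(n); q=R@np.asarray(p)+t
    return np.array([c["cx"]+c["fx"]*q[0]/-q[2], c["cy"]-c["fy"]*q[1]/-q[2]])
def tri(uvt,uvs):
    (o1,d1),(o2,d2)=ray("top",uvt),ray("side",uvs)
    A=np.stack([d1,-d2],1); s=np.linalg.lstsq(A,o2-o1,rcond=None)[0]
    a,b=o1+s[0]*d1,o2+s[1]*d2; return (a+b)/2,np.linalg.norm(a-b)
E
python3 - <<'E'
from h import *
t=cv2.imread("pics/top0.png"); s=cv2.imread("pics/side0.png")
def crop(im,x0,y0,w,h,k,f): cv2.imwrite(f,cv2.resize(im[y0:y0+h,x0:x0+w],None,fx=k,fy=k,interpolation=cv2.INTER_CUBIC))
crop(t,300,170,100,75,8,"pics/c_rails.png"); crop(t,150,140,160,120,5,"pics/c_board.png"); crop(t,390,180,100,85,7,"pics/c_slats.png")
crop(s,230,190,160,130,5,"pics/c_side.png"); print(cam("top")[3],cam("side")[3])
E
```

```text
[0.28023442 0.06128139 1.59145335] [-0.19472394  1.18976435  0.79671653]
```

View pics/c_rails.png

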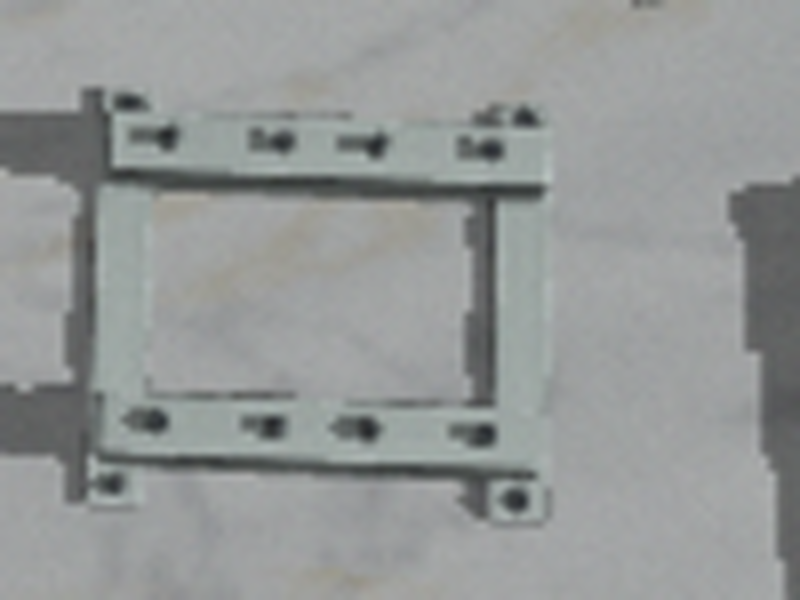

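View pics/c_board.png

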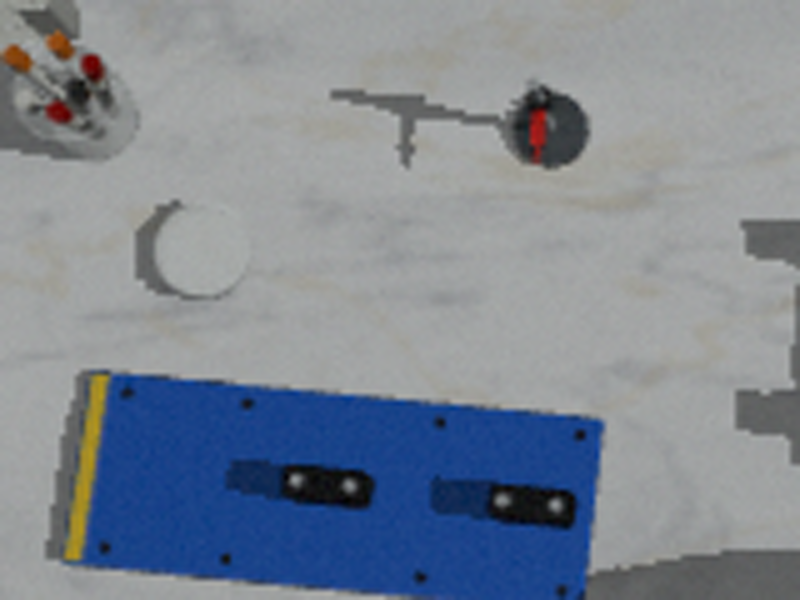

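View pics/c_slats.png

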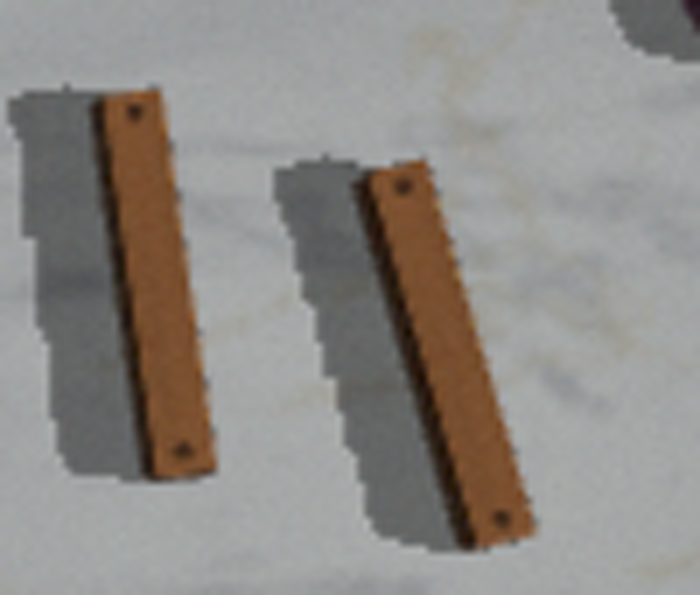

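View pics/c_side.png

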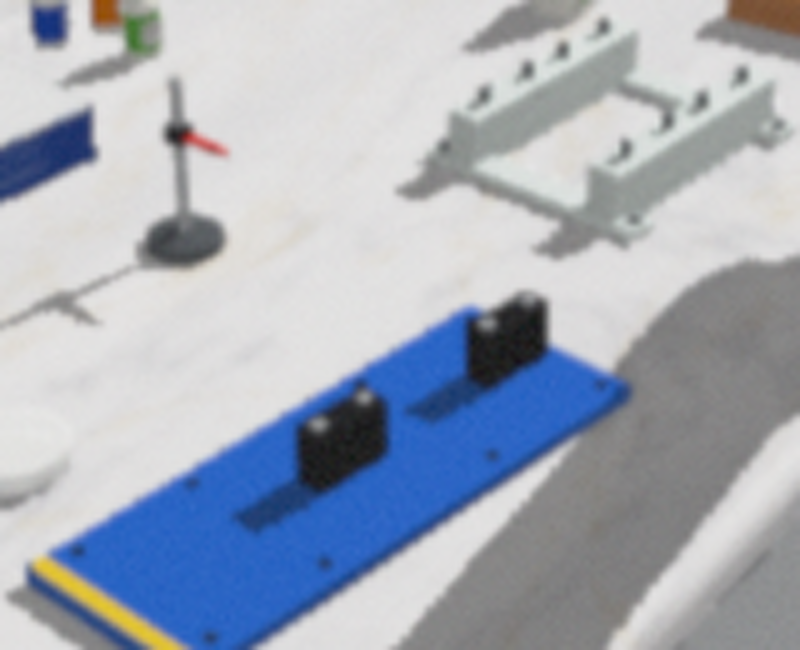

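Run:
```python
from h import *
np.set_printoptions(precision=4,suppress=True)
t=cv2.imread("pics/top0.png"); s=cv2.imread("pics/side0.png")
def un(p,x0,y0,k): return np.array([x0+(p[0]+.5)/k-.5,y0+(p[1]+.5)/k-.5])
# slats
hsv=cv2.cvtColor(t,cv2.COLOR_BGR2HSV)
def blobs(m,x0,y0,x1,y1,amin):
    z=np.zeros_like(m); z[y0:y1,x0:x1]=m[y0:y1,x0:x1]
    c,_=cv2.findContours(z,cv2.RETR_EXTERNAL,cv2.CHAIN_APPROX_NONE); return [q for q in c if cv2.contourArea(q)>amin],z
print(hsv[225,412],hsv[225,450], hsv[225,404])
m=cv2.inRange(hsv,(5,100,95),(20,255,255))
for c in blobs(m,390,180,490,270,100)[0]:
    r=cv2.minAreaRect(c); b=cv2.boxPoints(r); ctr=plane("top",r[0],.03)
    P=np.array([plane("top",q,.03) for q in b]); print("slat",r[0],ctr,[np.linalg.norm(P[i]-P[i-1]) for i in range(4)])
    e=max([P[1]-P[0],P[2]-P[1]],key=np.linalg.norm); e=e/np.linalg.norm(e)*np.sign(e[0]); print(" yaw",np.degrees(np.arctan2(e[1],e[0])))
# screws
for a,b in (((134,112),(182,450)),((403,186),(502,518))):
    A,B=[plane("top",un(q,390,180,7),.03) for q in (a,b)]; print("screws",(A+B)/2,np.linalg.norm(A-B),np.degrees(np.arctan2(*(A-B)[1::-1])))
# rails
T=[(168,137),(283,142),(376,146),(491,150),(156,420),(272,428),(368,430),(485,434)]
S=[(485,93),(528,68),(563,47),(604,24),(627,147),(668,118),(702,98),(742,72)]
M=np.array([[x,y] for x in(.055,-.055) for y in(.062,.018,-.018,-.062)])
def kab(M,Q):
    mc,qc=M.mean(0),Q.mean(0);A=(M-mc);B=Q-qc
    th=np.arctan2((A[:,0]*B[:,1]-A[:,1]*B[:,0]).sum(),(A*B).sum()); R=np.array([[np.cos(th),-np.sin(th)],[np.sin(th),np.cos(th)]])
    return qc-R@mc,np.degrees(th),np.abs(B-A@R.T).max(0)
Q=np.array([plane("top",un(p,300,170,8),.048)[:2] for p in T]); print("rails top",kab(M,Q))
Q2=np.array([plane("side",un(p,230,190,5),.048)[:2] for p in S]); print("rails side",kab(M,Q2))
Q3=[tri(un(a,300,170,8),un(b,230,190,5)) for a,b in zip(T,S)]; print([ (q[0],round(q[1],4)) for q in Q3]); print(kab(M,np.array([q[0][:2] for q in Q3])))
# pointer
for n,im,bx in(("top",hsv,(250,155,275,180)),("side",cv2.cvtColor(s,cv2.COLOR_BGR2HSV),(262,212,282,224))):
    m=cv2.inRange(im,(0,120,90),(8,255,255))|cv2.inRange(im,(172,120,90),(180,255,255)); c,z=blobs(m,*bx,0); ys,xs=np.nonzero(z); print(n,np.c_[xs,ys].tolist())
# board
m=cv2.inRange(hsv,(100,120,60),(130,255,255)); c,_=blobs(m,155,200,280,270,500)
m2=cv2.inRange(hsv,(20,100,90),(35,255,255)); c2,_=blobs(m2,155,200,180,270,20)
r=cv2.minAreaRect(np.vstack(c+c2)); P=np.array([plane("top",q,.012) for q in cv2.boxPoints(r)]); print("board",r,plane("top",r[0],.012),[np.linalg.norm(P[i]-P[i-1]) for i in range(4)])
e=max([P[1]-P[0],P[2]-P[1]],key=np.linalg.norm); e*=np.sign(e[1]); print(np.degrees(np.arctan2(-e[0],e[1])))
gt=[(327,487),(532,505)]; gs=[(343,408),(509,310)]
for a,b in zip(gt,gs): print("grip",plane("top",un(a,150,140,5),.048),tri(un(a,150,140,5),un(b,230,190,5)))
```

```text
[ 12 156 119] [ 12 150 122] [ 75   5 103]
slat (454.03399658203125, 229.9899139404297) [ 0.4649 -0.3788  0.03  ] [np.float64(0.16783057128326154), np.float64(0.025563281635380835), np.float64(0.16801123887260722), np.float64(0.025027482318797343)]
 yaw 10.920933662649945
slat (412.300048828125, 220.1000213623047) [ 0.5007 -0.2542  0.03  ] [np.float64(0.16870854700762947), np.float64(0.025523738801458706), np.float64(0.16880875482200203), np.float64(0.024980552603099337)]
 yaw 3.3110638161147508
screws [ 0.5027 -0.2538  0.03  ] 0.15004126322290517 3.3574572693779285
screws [ 0.466  -0.3793  0.03  ] 0.14963387733572456 11.108440276045133
rails top (array([ 0.5533, -0.035 ]), np.float64(-4.870454285610322), array([0.0007, 0.0003]))
rails side (array([ 0.5517, -0.031 ]), np.float64(-4.456581084811202), array([0.0014, 0.0009]))
[(array([0.614 , 0.0219, 0.045 ]), np.float64(0.0)), (array([ 0.6105, -0.022 ,  0.0448]), np.float64(0.0007)), (array([ 0.6071, -0.0575,  0.0459]), np.float64(0.0005)), (array([ 0.6037, -0.1016,  0.0455]), np.float64(0.0004)), (array([0.5043, 0.0312, 0.0451]), np.f
[... 421 characters left out ...]
], [257, 166], [258, 166], [256, 167], [257, 167], [258, 167], [256, 168], [257, 168], [258, 168], [257, 169], [257, 170], [257, 171]]
side [[267, 216], [266, 217], [267, 217], [268, 217], [269, 218], [270, 218], [272, 219]]
board ((216.37506103515625, 237.7804718017578), (104.26109313964844, 38.912811279296875), 5.572197437286377) [0.4743 0.3484 0.012 ] [np.float64(0.31919519419020226), np.float64(0.11993519227400457), np.float64(0.32408472486454093), np.float64(0.11929130345109763)]
-8.06287154401225
grip [0.4724 0.346  0.048 ] (array([0.4743, 0.3471, 0.0481]), np.float64(0.004253479760541078))
grip [0.4563 0.2231 0.048 ] (array([0.4575, 0.2238, 0.0477]), np.float64(0.0025179002018604537))
```

```bash
cat >> h.py <<'E'
np.set_printoptions(precision=4,suppress=True)
RO=np.array([.5538,-.0350]); RY=np.radians(-4.83)
def rw(x,y): c,s=np.cos(RY),np.sin(RY); return RO+[c*x-s*y,s*x+c*y]
def wr(p): c,s=np.cos(RY),np.sin(RY); d=np.asarray(p)[:2]-RO; return np.array([c*d[0]+s*d[1],-s*d[0]+c*d[1]])
def q(psi): return np.array([0,np.cos(psi/2),np.sin(psi/2),0])
def st(*k):
    s=robot.state(); print(*k,"t%.1f"%s["clock"],"p",np.array(s["position"]),"F",np.array(s["force"]),"gap %.3f"%s["finger_gap"],flush=True); return s
def pic(n,f,box=None,k=1):
    im=eyes.grab_frame(n)
    if box: x0,y0,w,h=box; im=im[y0:y0+h,x0:x0+w]
    cv2.imwrite("pics/"+f,cv2.resize(im,None,fx=k,fy=k,interpolation=cv2.INTER_CUBIC))
E
python3 - <<'E'
from h import *
for a,b in (((257,171.3),(272.5,219.4)),((257,170.5),(274.9,220.1))):
    p,e=tri(a,b); print("tip",p,e,wr(p)); print(plane("top",a,.076),wr(plane("top",a,.076)))
# foot: dark ellipse
t=cv2.imread("pics/top0.png"); g=t[150:180,245:275]; hs=cv2.cvtColor(t,cv2.COLOR_BGR2HSV)
m=((t.max(2)<90)|((hs[...,1]>120)&(hs[...,2]>80))).astype(np.uint8); z=np.zeros_like(m); z[155:176,250:272]=m[155:176,250:272]
c=max(cv2.findContours(z,0,1)[0],key=cv2.contourArea); (u,v),r=cv2.minEnclosingCircle(c); print(u,v,r,wr(plane("top",(u,v),.008)))
for X,Y,yaw,nm in((.5022,-.254,3.33,"A"),(.4658,-.379,11.0,"B")):
    for d in(90,-90):
        print(nm,d,robot.solve_ik([X,Y,.12],q(np.radians(yaw+d))),robot.solve_ik([*rw(0,.04),.12],q(RY+np.radians(d))))
for d in(0,180): print("bd",d,robot.solve_ik([.474,.347,.12],q(np.radians(-7.8+d))),robot.solve_ik([*rw(0,.0),.12],q(RY+np.radians(d))))
E
```

```text
tip [0.6661 0.2146 0.0764] 0.006768894719924552 [0.0908 0.2582]
[0.6632 0.2128 0.076 ] [0.0881 0.2561]
tip [0.665  0.2122 0.0745] 0.002390175319365872 [0.09   0.2557]
[0.6657 0.2127 0.076 ] [0.0906 0.2563]
259.1153869628906 164.96153259277344 8.039393424987793 [0.1256 0.2589]
A 90 [ 0.8171  0.729  -0.6334  1.8553  0.6092  0.7602  1.4768] [ 0.3537  0.7282 -0.6539  1.8704  0.6283  0.7598  0.8358]
A -90 [ 0.3544  0.6553  0.0986  1.8691 -0.1031  0.622  -0.9961] [-0.1469  0.6513  0.1348  1.8852 -0.1418  0.6143 -1.5784]
B 90 [ 1.0501  0.7883 -0.691   1.7485  0.6477  0.8466  1.8203] [ 0.3537  0.7282 -0.6539  1.8704  0.6283  0.7598  0.8358]
B -90 [ 0.595   0.6963  0.0661  1.7626 -0.067   0.6849 -0.6812] [-0.1469  0.6513  0.1348  1.8852 -0.1418  0.6143 -1.5784]
bd 0 [-0.4272  0.7088 -0.4026  1.7907  0.3958  0.7227 -1.1798] [ 0.1893  0.6557 -0.2708  1.8835  0.2772  0.6387 -0.3361]
bd 180 [-0.0821  0.9213 -1.0619  1.7807  0.9375  1.0408  1.4947] [-0.3344  0.7129  0.5507  1.8989 -0.5679  0.6898 -2.6681]
```

Run:
```python
from h import *
p=np.array([.5022,-.254]); w=q(np.radians(3.33-90))
robot.move_to([*p,.10],w); robot.move_l([*p,.006]); st("down")
robot.grip(0.0); st("grip")
robot.move_l([*p,.13],velocity=.25)
robot.move_l([*rw(0,.04),.13],rot=q(RY-np.pi/2),velocity=.25)
robot.move_l([*rw(0,.04),.006+.040+.016],velocity=.2); st("hover")
pic("top","a1.png",(290,160,120,90),6); pic("side","a2.png",(300,170,100,75),8)
```

```text
down t2.6 p [ 0.5026 -0.2546  0.0066] F [0.6651 0.1211 0.24  ] gap 1.001
grip t3.2 p [ 0.5027 -0.2542  0.0066] F [-0.4831 -0.4186  5.8398] gap 0.313
hover t5.5 p [0.5572 0.0036 0.0621] F [ 0.2882 -0.1683 -1.1495] gap 0.315
```

View pics/a1.png

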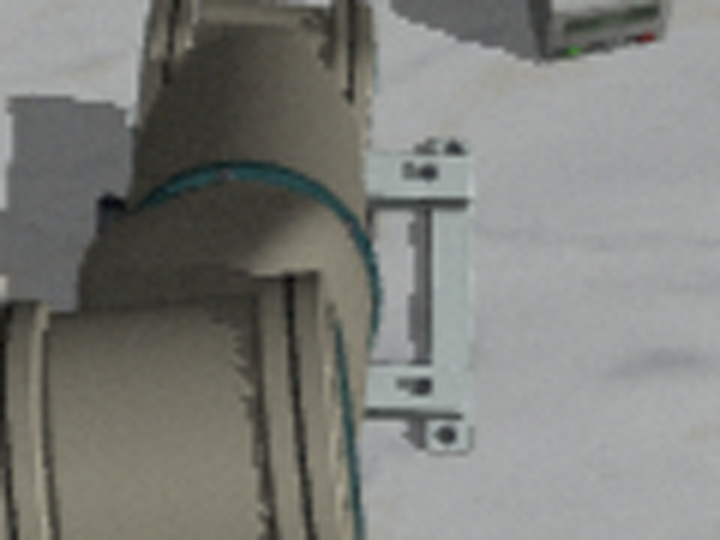

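View pics/a2.png

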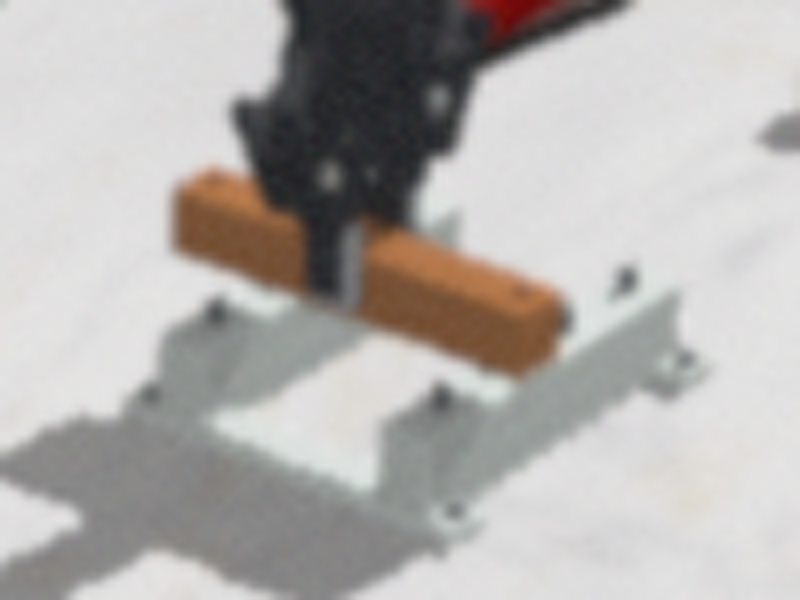

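Run:
```python
from h import *
def un(p,x0,y0,k): return np.array([x0+(p[0]+.5)/k-.5,y0+(p[1]+.5)/k-.5])
for p,z in(((525,378),.056),((173,248),.056),((217,172),.086),((568,300),.086),((176,190),.086)): print(wr(plane("side",un(p,300,170,8),z)))
for p in ((217,303),(442,390),(627,272)): print("pin",wr(plane("side",un(p,300,170,8),.05)))
```

```text
[-0.0825  0.0475]
[0.0882 0.0486]
[0.0791 0.032 ]
[-0.0909  0.0336]
[0.0814 0.0545]
pin [0.0522 0.065 ]
pin [-0.0576  0.0657]
pin [-0.0569 -0.0575]
```

Run:
```python
from h import *
im=cv2.imread("pics/a2.png"); 
def dr(P,col):
    p=proj("side",P); p=((p-[300,170]+.5)*8-.5); cv2.circle(im,tuple(int(v) for v in p),4,col,-1)
for x in(-.085,.085):
    for y in(.026,.054):
        for z in(.0555,.0855): dr([*rw(x,y),z],(0,255,0))
for x in(-.055,.055):
    for y in(.062,.018,-.018,-.062):
        dr([*rw(x,y),.04],(255,0,255)); dr([*rw(x,y),.05],(255,0,0))
cv2.imwrite("pics/a3.png",im)
```

```text
(no output)
```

View pics/a3.png

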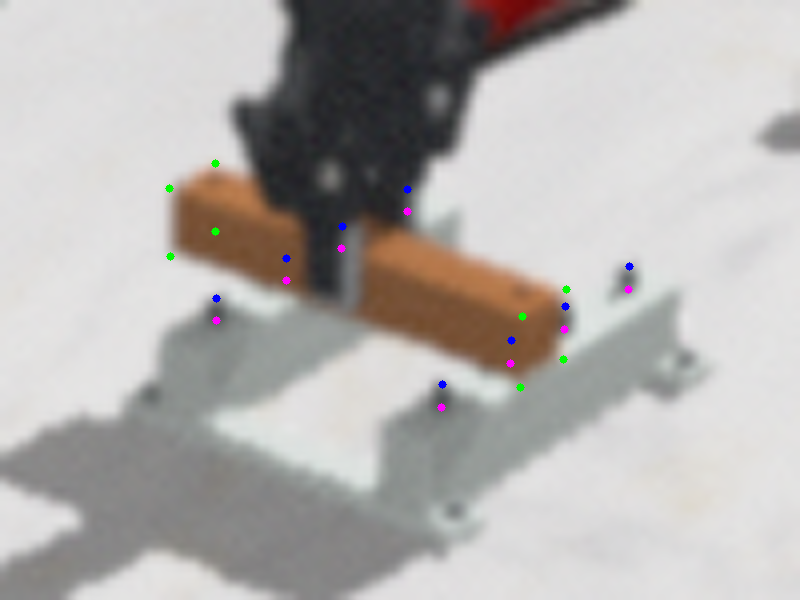

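Run:
```python
from h import *
a=rw(0,.041)
robot.move_l([*a,.058],velocity=.1)
robot.move_l([*a,.0490],velocity=.06); st("near")
robot.move_l([*a,.0464],velocity=.04); s=st("low")
if abs(s["force"][2])<30:
    robot.grip(0.62); st("rel")
    robot.move_l([*a,.14],velocity=.3)
    p=np.array([.4658,-.379]); w=q(np.radians(11.-90))
    robot.move_l([*p,.12],rot=w,velocity=.3); 
    pic("top","b1.png",(290,160,120,90),6); pic("side","b2.png",(300,170,100,75),8)
    st()
```

```text
near t6.2 p [0.5567 0.0059 0.0484] F [-0.1489  0.523  -1.4194] gap 0.318
low t6.4 p [0.5575 0.0058 0.0467] F [0.0208 0.238  2.793 ] gap 0.316
rel t6.8 p [0.5572 0.0059 0.0463] F [ 0.7973 -0.0626  0.7104] gap 0.621
t8.8 p [ 0.4667 -0.3771  0.12  ] F [0.6837 0.2383 0.2535] gap 0.621
```

View pics/b1.png

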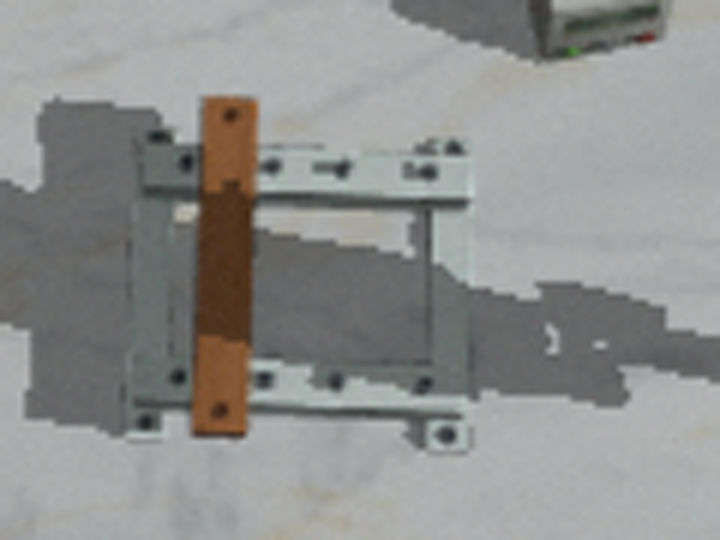

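View pics/b2.png

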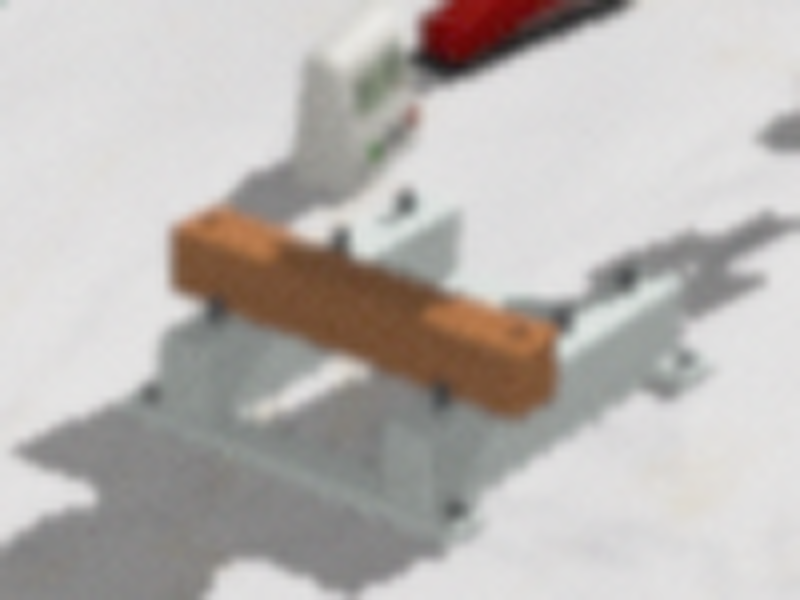

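Run:
```python
from h import *
p=np.array([.4658,-.379]); b=rw(0,-.0395)
robot.move_l([*p,.006],velocity=.2); st("down")
robot.grip(0.0); st("grip")
robot.move_l([*p,.13],velocity=.3)
robot.move_l([*b,.13],rot=q(RY-np.pi/2),velocity=.3)
robot.move_l([*b,.060],velocity=.2)
robot.move_l([*b,.0490],velocity=.06); st("near")
robot.move_l([*b,.0464],velocity=.04); s=st("low")
if abs(s["force"][2])<30:
    robot.grip(0.62); st("rel")
    robot.move_l([*b,.15],velocity=.3)
    m=np.array([.4735,.3465]); robot.move_to([*m,.12],q(np.radians(-7.9))); 
    pic("top","d1.png",(290,160,120,90),6); pic("side","d2.png",(220,170,180,135),4)
    st()
```

```text
down t9.6 p [ 0.4665 -0.3793  0.0068] F [ 0.7503 -0.295   0.233 ] gap 0.624
grip t9.9 p [ 0.467  -0.3799  0.0078] F [ 0.4066 -0.1421  6.3275] gap 0.316
near t12.5 p [ 0.5506 -0.0744  0.0493] F [-0.1801 -0.4664 -1.287 ] gap 0.314
low t12.7 p [ 0.5512 -0.0744  0.0478] F [-2.4752  0.306   8.5617] gap 0.317
rel t13.1 p [ 0.5505 -0.0743  0.0463] F [ 0.31   -0.7135  0.2132] gap 0.621
t15.3 p [0.4747 0.3447 0.12  ] F [0.0969 0.7008 0.523 ] gap 0.625
```

View pics/d1.png

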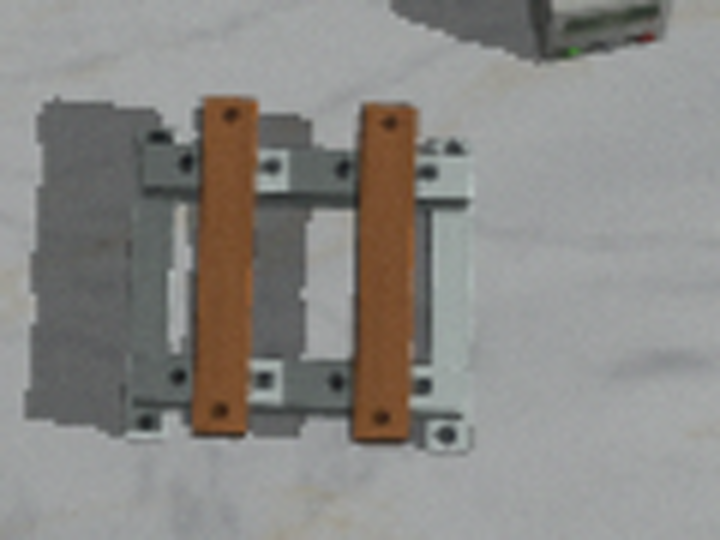

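View pics/d2.png

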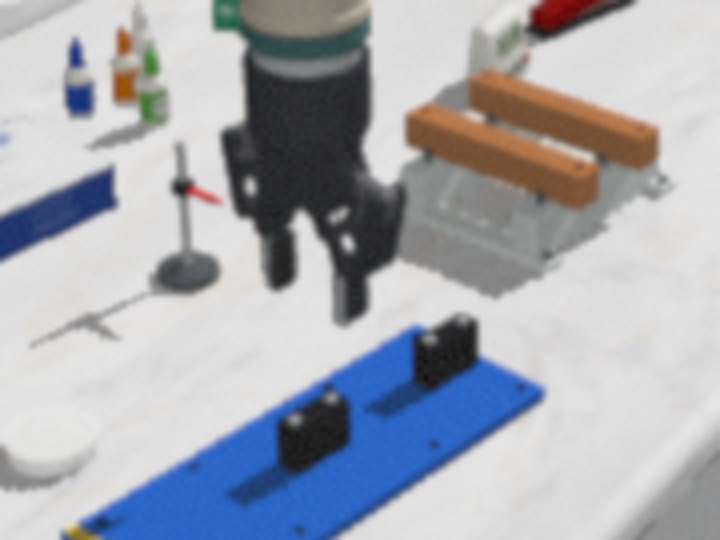

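Run:
```python
from h import *
m=np.array([.4737,.3468]); 
robot.move_l([*m,.018],velocity=.2); st("down")
robot.grip(0.0); st("grip")
robot.move_l([*m,.030],velocity=.1); st("lift")
robot.move_l([*m,.018+.100],velocity=.25)
robot.move_l([*rw(0,0),.018+.100],rot=q(RY),velocity=.25)
robot.move_l([*rw(0,0),.018+.080],velocity=.2); robot.pause(.3); st("hover")
pic("top","e1.png"); pic("side","e2.png",(180,150,220,165),3.6)
```

```text
down t15.9 p [0.4743 0.347  0.0186] F [-0.0714  0.5062  0.5685] gap 0.622
grip t16.3 p [0.4748 0.3474 0.0196] F [ 0.4795 -0.7699  6.6443] gap 0.220
lift t16.6 p [0.4739 0.3469 0.0304] F [-0.2727  0.8321 -5.1628] gap 0.221
hover t19.4 p [ 0.5542 -0.0349  0.0986] F [ 0.1539 -0.1216 -4.7348] gap 0.224
```

View pics/e1.png

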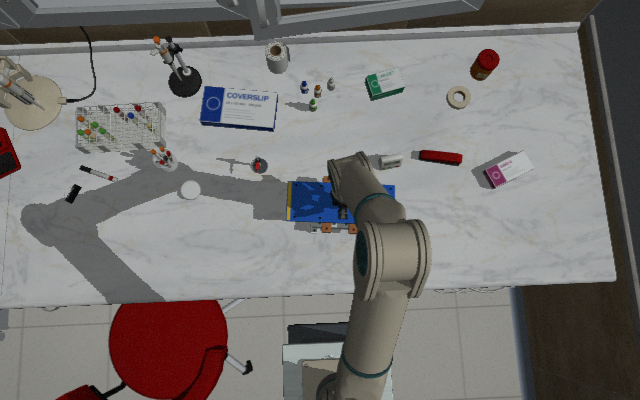

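View pics/e2.png

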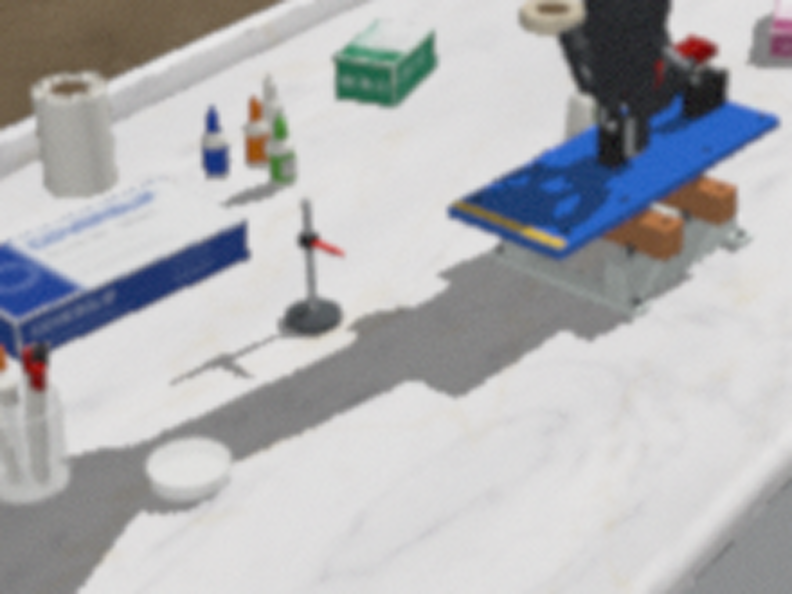

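```bash
cat >> h.py <<'E'
def yellow(n,im,box,z):
    hs=cv2.cvtColor(im,cv2.COLOR_BGR2HSV); m=cv2.inRange(hs,(18,90,70),(38,255,255)); z0=np.zeros_like(m); x,y,w,h=box; z0[y:y+h,x:x+w]=m[y:y+h,x:x+w]
    c=max(cv2.findContours(z0,0,1)[0],key=cv2.contourArea); r=cv2.minAreaRect(c)
    return np.array([[*wr(plane(n,p,z)),*p] for p in cv2.boxPoints(r)])
E
python3 - <<'E'
from h import *
im=cv2.imread("pics/e1.png"); print(yellow("top",im,(275,170,30,60),.092))
im=cv2.imread("pics/top0.png"); P=np.array([plane("top",p,.012)[:2] for p in yellow("top",im,(155,200,30,70),.012)[:,2:]]); print(P, P.mean(0))
E
```

```text
[[ -0.0562   0.1595 286.1448 218.9593]
 [  0.0557   0.16   287.9118 181.853 ]
 [  0.0556   0.1506 291.0475 182.0023]
 [ -0.0563   0.1502 289.2806 219.1086]]
[[0.4412 0.5137]
 [0.5531 0.4981]
 [0.5512 0.4883]
 [0.4393 0.5041]] [0.4962 0.5011]
```

Run:
```python
from h import *
o=rw(0,0); e=rw(0,-.125)
robot.move_l([*o,.0905],velocity=.08); st("near")
robot.move_l([*o,.0880],velocity=.03); s=st("low")
if abs(s["force"][2])<30:
    robot.grip(0.6); st("rel")
    robot.move_l([*o,.16],velocity=.25)
    pic("side","f2.png")
    robot.move_l([*e,.16],velocity=.25)
    pic("top","f1.png"); st()
    y=yellow("top",cv2.imread("pics/f1.png"),(270,170,35,60),.082); print(y)
```

```text
near t19.7 p [ 0.5535 -0.035   0.09  ] F [ 0.3027  0.3808 -4.9526] gap 0.224
low t20.0 p [ 0.5536 -0.0351  0.0896] F [-4.0166 -0.6934  9.762 ] gap 0.227
rel t20.4 p [ 0.5539 -0.035   0.0879] F [ 0.1684  0.3814 -0.0934] gap 0.600
t21.6 p [ 0.543  -0.1579  0.1593] F [ 0.4574 -0.0797 -0.8411] gap 0.598
[[ -0.0577   0.1594 286.3018 219.9651]
 [  0.0549   0.1597 288.1571 182.8579]
 [  0.0548   0.1504 291.2494 183.0125]
 [ -0.0578   0.1503 289.394  220.1197]]
```

View pics/f1.png

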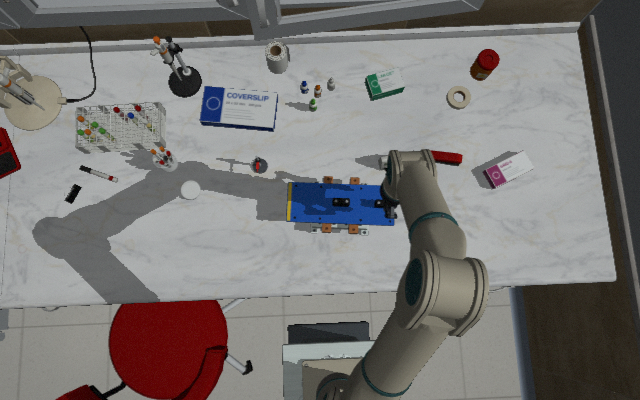

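View pics/f2.png

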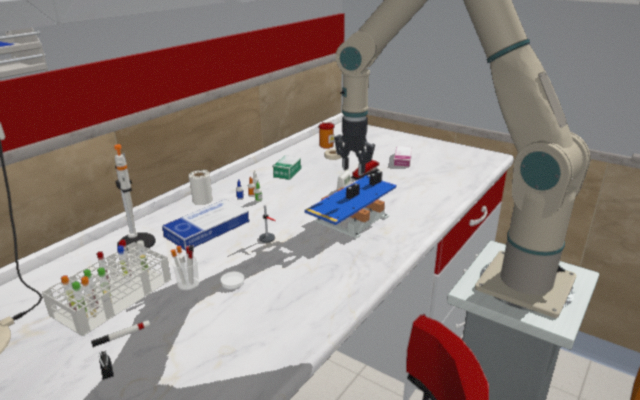

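Run:
```python
from h import *
X=-.001
robot.move_l([*rw(X,-.125),.0895],velocity=.15); st("down")
robot.grip(0.0); st("grip")
robot.move_l([*rw(X,-.125+.03),.0893],velocity=.06); st("s1")
robot.move_l([*rw(X,-.125+.08),.0893],velocity=.06); robot.pause(.3); st("s2")
pic("top","g1.png"); pic("side","g2.png")
print(yellow("top",cv2.imread("pics/g1.png"),(240,160,45,60),.082))
for n,f,b in(("t","g1",(230,150,110,80)),("s","g2",(240,160,160,110))):
    im=cv2.imread(f"pics/{f}.png"); x,y,w,h=b; cv2.imwrite(f"pics/{f}c.png",cv2.resize(im[y:y+h,x:x+w],None,fx=5 if n=="s" else 7,fy=5 if n=="s" else 7,interpolation=cv2.INTER_CUBIC))
```

```text
down t22.2 p [ 0.5429 -0.1587  0.0898] F [0.2297 0.0257 1.2518] gap 0.603
grip t22.6 p [ 0.5431 -0.1597  0.0906] F [-0.3109 -0.0444  5.3151] gap 0.223
s1 t23.2 p [ 0.5458 -0.1315  0.0907] F [-0.8216 -3.5173  8.772 ] gap 0.223
s2 t24.5 p [ 0.5499 -0.0826  0.0907] F [-0.3199 -5.3078  9.4464] gap 0.221
[[ -0.0549   0.2367 260.2966 217.9586]
 [  0.0579   0.2371 262.4793 180.8517]
 [  0.0577   0.2277 265.5862 181.0345]
 [ -0.055    0.2274 263.4034 218.1414]]
```

View pics/g1c.png

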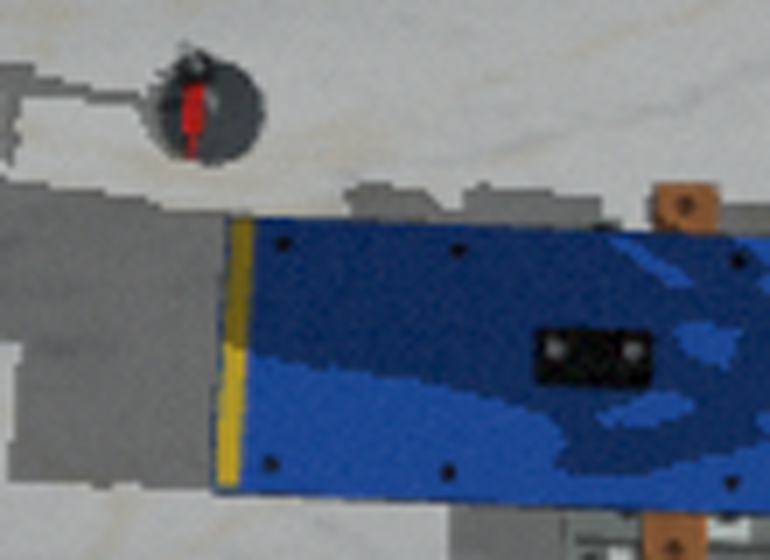

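View pics/g2c.png

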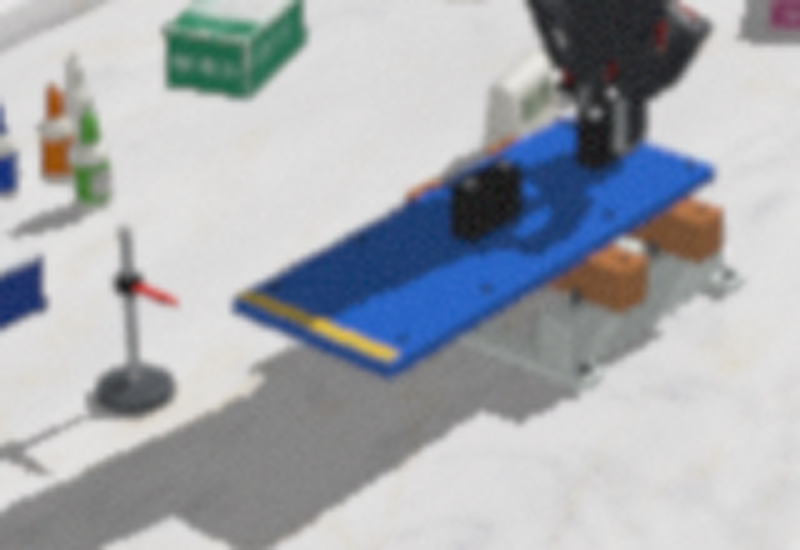

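Run:
```python
from h import *
im=cv2.imread("pics/g1.png")
for r in(190,200,208,214): print(r,[(c,im[r,c].tolist()) for c in range(257,268)])
for r in range(160,175): print(r,im[r,254:261].tolist())
im=cv2.imread("pics/f1.png")
for r in(205,):print([(c,im[r,c].tolist()) for c in range(284,296)])
```

```text
190 [(257, [100, 100, 100]), (258, [98, 98, 96]), (259, [101, 98, 100]), (260, [101, 99, 98]), (261, [81, 78, 76]), (262, [46, 76, 82]), (263, [27, 88, 103]), (264, [24, 88, 105]), (265, [33, 80, 86]), (266, [84, 52, 40]), (267, [87, 39, 16])]
200 [(257, [105, 105, 104]), (258, [105, 105, 103]), (259, [102, 103, 100]), (260, [107, 106, 105]), (261, [90, 90, 80]), (262, [50, 141, 164]), (263, [36, 149, 173]), (264, [38, 149, 175]), (265, [132, 88, 78]), (266, [107, 52, 22]), (267, [94, 45, 13])]
208 [(257, [105, 105, 102]), (258, [103, 104, 101]), (259, [104, 104, 104]), (260, [99, 90, 85]), (261, [76, 127, 131]), (262, [44, 146, 170]), (263, [37, 146, 174]), (264, [63, 132, 143]), (265, [137, 86, 65]), (266, [143, 70, 28]), (267, [147, 72, 32])]
214 [(257, [100, 101, 98]), (258, [105, 105, 104]), (259, [101, 104, 100]), (260, [83, 87, 81]), (261, [47, 141, 163]), (262, [38, 148, 174]), (263, [40, 150, 175]), (264, [107, 102, 94]), (265, [142, 76, 40]), (266, [145, 71, 26]), (267, [142, 68, 26])]
160 [[103, 103, 100], [54, 54, 51], [32, 29, 29], [43, 43, 37], [54, 53, 49], [31, 26, 27
[... 1105 characters left out ...]
, [46, 46, 80], [45, 44, 110], [60, 57, 68], [66, 61, 58], [64, 61, 57]]
172 [[111, 118, 118], [103, 109, 109], [67, 73, 102], [60, 61, 116], [69, 67, 75], [62, 61, 59], [70, 66, 64]]
173 [[158, 169, 169], [158, 167, 167], [159, 168, 168], [160, 169, 169], [135, 139, 141], [89, 91, 92], [101, 105, 106]]
174 [[158, 167, 169], [158, 167, 166], [158, 167, 168], [157, 165, 168], [158, 165, 167], [161, 168, 169], [160, 167, 167]]
[(284, [105, 105, 103]), (285, [108, 107, 105]), (286, [87, 86, 85]), (287, [90, 110, 101]), (288, [53, 146, 168]), (289, [40, 151, 176]), (290, [59, 135, 146]), (291, [138, 86, 66]), (292, [147, 71, 28]), (293, [148, 70, 24]), (294, [146, 70, 28]), (295, [147, 72, 27])]
```

Run:
```python
from h import *
for u in (261.2,261.6): print("edge",wr(plane("top",(u,200),.082)))
for uv in((256.87,172),(256.95,170),(257.1,166)): print("tip",wr(plane("top",uv,.076)))
# side
im=cv2.imread("pics/g2.png"); print(yellow("side",im,(280,210,50,30),.082))
for r in range(214,224): print(r,[tuple(v) for v in im[r,262:280].tolist()])
```

```text
edge [-0.0007  0.2373]
edge [-0.0007  0.2361]
tip [0.0859 0.2564]
tip [0.0922 0.2565]
tip [0.1047 0.2568]
[[  0.0511   0.2365 288.8448 219.3621]
 [  0.057    0.2266 289.6724 217.431 ]
 [ -0.0498   0.228  317.6724 229.431 ]
 [ -0.0548   0.2374 316.8448 231.3621]]
214 [(211, 210, 212), (169, 167, 170), (124, 123, 122), (118, 114, 113), (125, 125, 125), (160, 160, 160), (193, 192, 195), (217, 217, 217), (221, 221, 222), (220, 219, 220), (220, 221, 220), (220, 220, 220), (219, 219, 219), (221, 220, 222), (219, 219, 220), (219, 219, 220), (219, 218, 219), (218, 218, 218)]
215 [(186, 185, 185), (126, 125, 126), (82, 82, 81), (82, 80, 81), (82, 82, 81), (99, 100, 103), (151, 153, 160), (207, 207, 213), (219, 218, 220), (218, 219, 220), (220, 220, 220), (220, 218, 219), (219, 219, 220), (219, 218, 219), (220, 219, 219), (221, 219, 221), (220, 219, 220), (221, 220, 221)]
216 [(173, 172, 173), (94, 95, 94), (48, 45, 45), (49, 46, 51), (44, 41, 65), (62, 60, 110), (118, 118, 167), (176, 176, 210), (207, 207, 219), (214, 214, 220), (218, 218, 220), (219, 217, 219), (220, 220, 220), (220, 219, 21
[... 1521 characters left out ...]
191, 209), (214, 215, 218), (222, 222, 223), (219, 220, 221), (222, 223, 224)]
222 [(218, 220, 220), (217, 216, 217), (195, 197, 197), (149, 148, 149), (148, 145, 145), (186, 184, 183), (214, 213, 214), (218, 218, 219), (219, 218, 219), (219, 218, 220), (218, 218, 218), (217, 216, 218), (215, 216, 218), (216, 215, 218), (218, 217, 220), (221, 220, 222), (221, 220, 221), (222, 221, 223)]
223 [(221, 220, 221), (218, 218, 218), (199, 198, 199), (153, 151, 151), (144, 142, 141), (183, 181, 182), (213, 213, 213), (220, 220, 219), (220, 220, 221), (221, 221, 221), (220, 220, 221), (220, 219, 220), (219, 219, 220), (220, 220, 222), (219, 220, 220), (220, 220, 221), (220, 220, 221), (223, 222, 224)]
```

Run:
```python
from h import *
X=-.001
robot.move_l([*rw(X,-.045+.0195),.0893],velocity=.05); robot.pause(.5); s=st("s3"); print(wr(s["position"]))
pic("top","k1.png"); pic("side","k2.png")
for n,f,b,z,k in(("top","k1",(230,160,45,70),.082,7),("side","k2",(250,215,60,40),.082,5)):
    im=cv2.imread(f"pics/{f}.png"); print(yellow(n,im,b,z))
for uv in((273.5,219.5),(274.5,220)): print(wr(plane("side",uv,.076)))
im=cv2.imread("pics/k1.png")
for r in(178,190,200,208): print(r,[(c,im[r,c].tolist()) for c in range(252,261)])
cv2.imwrite("pics/k1c.png",cv2.resize(im[150:230,230:340],None,fx=7,fy=7,interpolation=2)); im=cv2.imread("pics/k2.png"); cv2.imwrite("pics/k2c.png",cv2.resize(im[160:270,240:400],None,fx=5,fy=5,interpolation=2))
```

```text
s3 t25.6 p [ 0.5518 -0.0629  0.0908] F [-0.2606 -4.8818 11.0107] gap 0.225
[ 0.0003 -0.028 ]
[[ -0.0557   0.2566 253.5503 217.971 ]
 [  0.0572   0.2567 255.9482 180.8031]
 [  0.057    0.2473 259.0642 181.0042]
 [ -0.056    0.2474 256.6663 218.172 ]]
[[  0.0491   0.2569 284.4227 222.299 ]
 [  0.055    0.2471 285.2887 220.3505]
 [ -0.0394   0.2491 309.7835 231.2371]
 [ -0.0444   0.2585 308.9176 233.1856]]
[0.0924 0.2573]
[0.0881 0.2576]
178 [(252, [166, 167, 166]), (253, [166, 169, 168]), (254, [165, 165, 163]), (255, [163, 168, 165]), (256, [164, 169, 166]), (257, [162, 165, 164]), (258, [163, 168, 165]), (259, [163, 167, 166]), (260, [166, 169, 167])]
190 [(252, [103, 103, 102]), (253, [103, 101, 99]), (254, [105, 105, 102]), (255, [79, 75, 68]), (256, [36, 86, 97]), (257, [16, 88, 104]), (258, [24, 89, 106]), (259, [79, 51, 42]), (260, [86, 37, 7])]
200 [(252, [105, 105, 102]), (253, [105, 103, 102]), (254, [86, 74, 67]), (255, [43, 138, 160]), (256, [38, 147, 172]), (257, [35, 147, 171]), (258, [81, 113, 113]), (259, [92, 61, 42]), (260, [94, 43, 18])]
208 [(252, [103, 105, 101]), (253, [105, 105, 105]), (254, [86, 106, 98]), (255, [46, 141, 164]), (256, [36, 148, 171]), (257, [41, 147, 171]), (258, [133, 87, 74]), (259, [145, 72, 31]), (260, [149, 74, 34])]
```

View pics/k1c.png

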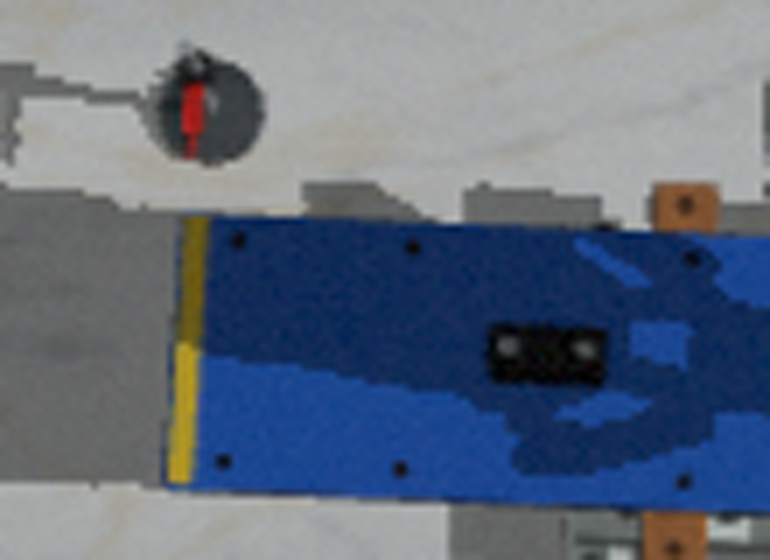

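View pics/k2c.png

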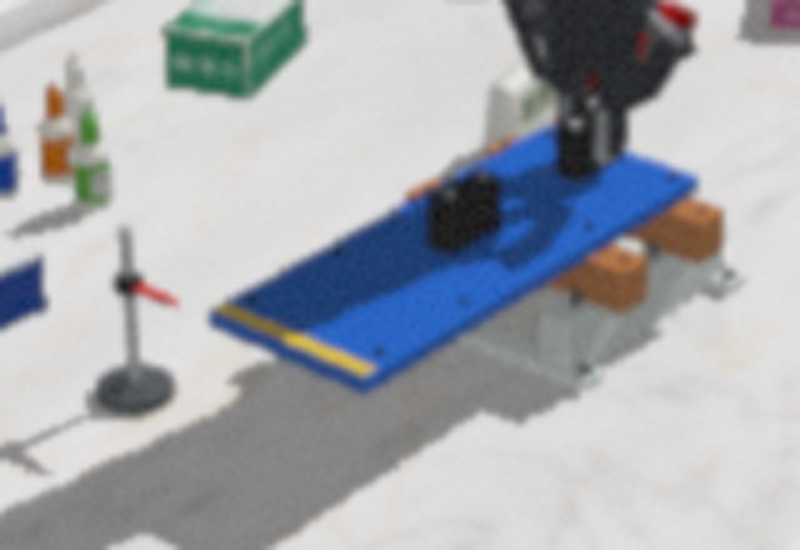

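Run:
```python
from h import *
robot.pause(.3); st("end"); robot.sign_off()
```

```text
end t26.0 p [ 0.5517 -0.0629  0.0907] F [-0.3202 -4.4588  9.2988] gap 0.222
the job is handed in; nothing more can be done
```

The shelf support is built and handed in at 26 s of the 72 s allowed, with the gripper still holding the end grip.

- **Slats:** One is in each seat, between its pins on both rails, confirmed in the top picture.
- **Board:** I laid it centred with the yellow edge on the pointer's side, at about 160 mm in the rails' y, and let go. I then took it by the end grip and slid it out about 97 mm.
- **Yellow edge against the pointer tip:** The last pictures put the edge at 256.6 mm and the tip at 256.5 mm in the top view. In the side view they were 257.7 mm and 257.5 mm. A thin dark rim shows beyond the yellow stripe, so the true edge could be up to about 1 mm past the tip.
- **Stability:** The board looked flat on the slats, and the grip height stayed within 0.2 mm of its value when I took the end grip. The gripper presses down with about 9 N, and about 2 N is needed to stop it tipping.

**Checks that disagreed:** The two cameras differed by about 4 mm along y on where the rails are. I used the top view and the triangulated positions. The first slat looked 1–2 mm too far inward in the side view, so I moved it 1 mm outward before lowering it.

I did not touch the pointer stand. I saw nothing else on the bench move, though I did not measure the other objects at the end.

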